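Refit the shed radio's knobs and hold the power push

ROBOT

A 6-joint arm with a two-finger parallel gripper is mounted at the origin on the work surface; the furniture and walls round the work are solid. World frame = base frame: x ahead of the robot, y to its left, z up, the work surface at z = 0. Lengths are in m, angles in rad, forces in N, time in s.
With the tool pointing down it reaches from about 0.35 to 0.775 m from the base axis. Payload 5.5 kg.
Tool frame: the origin (TCP) lies at the very end of the fingers, on their centre line; the grasp point (between the pads) lies 19 mm behind it; y points along the fingers, z is the direction in which the jaws open and shut, and the axes are right-handed (so a half turn about y gives the same grasp; the last joint's range is limited). The gripper opens to 85 mm and grips with 20 to 120 N. Pads are 22 mm wide; open, the fingers measure 114 mm over their backs; the gripper's body (76 mm by 85 mm) begins 54 mm behind the grasp point. The pads swing forward as they close: fully open they stand 13 mm farther back than shut.
Start: joints at [-0.14, 0.313, 0.046, 1.304, 0, 1.431], TCP at [0.575, -0, 0.231] pointing down, gripper open.
Joint ranges: [-2.76, 2.76], [-0.86, 1.69], [-1.03, 1.26], [-2.2, 2.34], [-1.47, 1.5], [-3.14, 3.14]. Speed limits (rad/s): [2.57, 2.57, 3.14, 3.14, 3.14, 3.14].

INTERFACE

Orientations are given as a unit quaternion [w, x, y, z].
In Python, from workcell import env gives the robot as it stands.
- The arm moves only by the shell command python3 -m inch 'ROWS' [OPENING] [FORCE]. ROWS is JSON, a list that holds one entry, the list of rows, each a list of 4 numbers: the shift along the tool's x, y, z in mm, then the turn about the tool's y in degrees. In form: [[[tx, ty, tz, spin], ...]]. A call has 1 to 10 rows; each row is the pose to reach, as a shift and turn from the pose commanded when the call began, along the tool's axes at that moment; what a row does not reach only later rows make up. A row lasts 1/10 s, in which the tool goes at most 50 mm and 8.59 degrees, less where a joint would pass 70% of its speed; a pose out of reach is approached as far as the arm can. A call with a gripper value outside its range is refused whole. OPENING is the finger opening in mm, from 0 to 85.4, set as the call begins (- or left out, the last holds). The fingers move at their own pace and stop on an object; FORCE is the grip in N (left out, the last holds). Time passes only in rows, so rows that repeat a pose let the fingers close. It gives the time, the measured TCP pose, the force and the opening at its end, in the units of the state.
- env.get_state(): the state, without advancing time (a new reading comes with each control period).
- env.read_camera(name): name is "scene" or "side" or "wrist"; returns the picture (384x512x3 uint8, blue, green, red); there is no depth.
- env.camera_model(name): a dict with "fx", "fy", "cx", "cy" (pixels), "R" (3x3) and "t" (3): a world point X has camera coordinates R X + t; the wrist camera has in their place "mount" (4x4, takes a point from camera to tool coordinates, whose origin is the TCP and whose axes are the tool frame's). Camera axes: x right, y down, z forward; pixel columns grow to the right and rows downward; lengths in m; the calibration is good to about 2 mm. A picture is of the moment at which its call begins: read the wrist's pose just before it. camera_model takes no time and is no camera call.
- env.hand_in(): hands the job in, once; it reports no verdict.
The state is a dict: "clock": time; "joint_pos": joint angles; "qvel": joint speeds; "tau": joint torques, N m; "tcp_pos": TCP position; "orientation": TCP orientation; "wrist_force": force on the tool from outside, world axes, zero at the start; "ft_torque": the same for the moment, N m; "finger_gap": finger opening in m.
Only numpy, scipy, OpenCV 4.12 (cv2) and the standard library are available. Lean on these libraries where they do the work, as an engineer would, in place of code of your own. Each camera call takes 0.05 s, during which the arm holds its last target.

TASK

Two knobs were pulled off the shed radio to clean the paint from them. Turn each so that its D-shaped bore matches the flat of its shaft and push it on gently until it is fully home: the small knob on the one tone shaft in the back row that is bare, then the large knob on the volume shaft at the front. Volume is also the power button, so press the large knob well in against its spring and finish while still holding it pressed in; leave the other things on the table where they are.

Things in the scene. Friction and masses are not known exactly. Their poses are not given: they have to be found in the camera images.
- radio: Fixed table radio, pale wooden case 140 deep (x) x 216 wide (y) x 112 mm high, grille in front (-x), bare metal control panel on top, 112 mm above the table. Origin: centre of the underside. In its axes the volume shaft stands at x=-33, y=-37.5 mm (front row, larger scale; left of it a display and keys under 3 mm high), three tone controls at x=+30, y=+73, 0, -73 mm (back row)
- small_knob: Small round control knob, black, ribbed side, 30 mm diameter, 26 mm high, 20 g, loose, standing on the table bore down. Origin: centre of the underside, z up. D-bore 16 mm deep, open below, 11.4 mm across; its flat is 2.5 mm from the axis on the +x side, where the raised white pointer line points. Slides on freely (play 0.7 mm, at the flat 0.5 mm). Home: underside 4 mm above the panel
- large_knob: Large round control knob of the same make, with the same D-bore (flat on its +x side, where the white pointer line is): 42 mm diameter, 28 mm high, 40 g, loose, standing on the table bore down, about where the small knob may stand another time. Origin: centre of the underside, z up. Home: underside 8 mm above the panel while the shaft is not pressed in
- small_bore_end (a point): Centre of the closed upper end of the small knob's bore, 16 mm above its underside; axes as the knob's
- large_bore_end (a point): Centre of the closed upper end of the large knob's bore, 16 mm above its underside; axes as the knob's
- small_pointer (a point): Point on the white pointer line on top of the small knob, 10 mm from its axis towards its +x (the side of the bore's flat)
- large_pointer (a point): Point on the white pointer line on top of the large knob, 10 mm from its axis towards its +x (the side of the bore's flat)
- tone_unit: Fixed brass nut and washer of the one bare tone control (any of the three places of the back row), carrying the bare shaft. Origin: where the shaft leaves the panel, 112 mm above the table; z up
- fitted_a: One of the two tone controls that already have a knob, just like the small knob; the knob's top is 30 mm above the panel. Origin: on its axis, at the panel
- fitted_b: The other tone control that already has a knob, the same. Origin: on its axis, at the panel
- tone_tip (a point): Tip of the bare tone shaft, on its axis, 20 mm above the panel. Upright steel D-shaft, 10 mm diameter, flat over its whole length 2 mm from the axis and facing this point's +x; z up. The last 2.5 mm are chamfered to 0.6 of the section. It turns with light friction (0.02 N m), does not move down. A knob fits when its +x and this +x point the same way (within about 8 degrees)
- volume_tip (a point): Tip of the volume shaft, on its axis, 24 mm above the panel when not pressed: the same 10 mm D-shaft with chamfered tip, flat facing this point's +x, z up. It turns with the same light friction and can be pressed down; a knob fits it as on the tone shaft
- volume_shaft (a joint): How far the volume shaft is pressed in, m: 0 = out, 0.005 = at its stop. Spring return: it begins to move at about 4 N, needs 7 N at the stop, and comes up again when let go
- paint_box: Wooden paint box with its lid shut, 200 x 261 x 75 mm, long side ahead of the robot, standing between the knobs and the radio; reach over it. Origin: centre of the underside; bystander
- eraser: White vinyl eraser, 22 x 58 x 12 mm, lying on the table; bystander
- glue_stick: Glue stick, 24 mm thick, 96 mm long, lying on the table; bystander

How it is judged:
On the way, in this order (a step that is already met when the one before it is completed fails the run):
1. the small knob is fully home on the bare tone shaft and let go (horizontal distance between small_bore_end and tone_tip below 0.003 m and z of small_bore_end in the frame of tone_tip between -0.003 and 0.003 m and x of small_pointer in the frame of tone_tip above 0.0073 m and angle between small_knob's own z axis and vertical below 0.12 rad and contact force between the fingers and small_knob below 0.2 N), for 0.2 s.
2. the large knob is fully home on the volume shaft and pressed in by the fingers (horizontal distance between large_bore_end and volume_tip below 0.003 m and z of large_bore_end in the frame of volume_tip between -0.003 and 0.003 m and x of large_pointer in the frame of volume_tip above 0.0073 m and angle between large_knob's own z axis and vertical below 0.12 rad and value of joint volume_shaft above 0.0025 m and contact force between the fingers and large_knob above 0.8 N), for 0.2 s.
At the end, for the whole second after the job is handed in: Each knob is fully home on its shaft (bore end within 3 mm of the tip, pointer and flat on the same side within about 0.7 rad, tilt under 0.12 rad): the small one on the bare tone shaft and let go, the large one on the volume shaft with the fingers still pressing it in by more than 2.5 of the 5 mm (all of step 1 and all of step 2); the arm keeps its last pose, push and grip.
It fails at once if the eraser is pushed more than 30 mm from its place (distance of eraser from where it was at the start of the episode above 0.03 m).
It fails at once if the glue stick is pushed more than 30 mm from its place (distance of glue_stick from where it was at the start of the episode above 0.03 m).
It fails at once if a knob is rammed onto its shaft with more than 45 N (contact force between large_knob and radio above 45 N or contact force between small_knob and tone_unit above 45 N).
It also fails if it takes over 64 s, if anything falls off the work surface, if the arm or the gripper's body presses on something with over 40 N, if the wrist force passes 120 N, or if a joint passes its speed limit or range.

## Working session

There is one attempt and no reset: what is moved stays moved. The work goes in short steps, Python scripts to look and compute and a shell command to move; the robot and the scene stay as the last step left them, time stands still between calls to the robot, and variables do not carry over. Pictures are saved under pics/ and viewed, and the job is handed in when it is done.

```bash
ls; mkdir -p pics; python3 - <<'E'
from workcell import env
import cv2
s=env.get_state(); print(s)
for n in ["scene","side","wrist"]:
    im=env.read_camera(n); cv2.imwrite(f"pics/{n}0.png",im)
    m=env.camera_model(n); print(n,m)
E
```

```text
pics
{'clock': 0.0, 'joint_pos': array([-1.39595563e-01,  3.14012971e-01,  4.49930986e-02,  1.30363419e+00,
        1.36780734e-05,  1.43124259e+00]), 'qvel': array([ 0.00172556,  0.00083265, -0.00039761, -0.0003524 , -0.00024433,
       -0.00022855]), 'tau': array([-2.90074182e-03, -4.80629075e+01,  2.98531097e+01,  1.95313990e-02,
       -3.83516899e-04, -4.27451073e-05]), 'tcp_pos': array([5.74481523e-01, 6.99201962e-05, 2.30407521e-01]), 'orientation': array([ 0.49959788, -0.50038077,  0.50053769, -0.4994828 ]), 'wrist_force': array([0.15974068, 0.55934045, 0.39404233]), 'ft_torque': array([-0.02099876, -0.05986878, -0.00790827]), 'finger_gap': 0.08574365100059249}
scene {'fx': 387.8438072516152, 'fy': 387.8438072516152, 'cx': 251.6714587260477, 'cy': 186.82057148598926, 'R': array([[ 0.61969366, -0.7848395 ,  0.00259343],
       [-0.41300756, -0.32890885, -0.84926069],
       [ 0.66738634,  0.52521036, -0.52796737]]), 't': array([-0.19174323,  0.28398876,  1.00569676])}
side {'fx': 414.65129558694457, 'fy': 414.65129558694457, 'cx': 250.82190461989788, 'cy': 195.66244517414532, 'R': array([[-0.59158183,  0.80596598, -0.02120814],
       [ 0.39083078,  0.26366512, -0.88189116],
       [-0.70518242, -0.52999958, -0.4709758 ]]), 't': array([ 0.19933452, -0.06672492,  1.43969722])}
wrist {'fx': 269.1650489557751, 'fy': 269.1650489557751, 'cx': 260.3656493092869, 'cy': 189.33528511234923, 'mount': array([[-1.33105052e-04,  9.62469761e-01,  2.71388912e-01,
        -6.92619834e-02],
       [ 8.06819288e-04, -2.71388722e-01,  9.62469485e-01,
        -1.40917508e-01],
       [ 9.99999666e-01,  3.47071360e-04, -7.40415957e-04,
         2.48804931e-04],
       [ 0.00000000e+00,  0.00000000e+00,  0.00000000e+00,
         1.00000000e+00]])}
```

View pics/scene0.png

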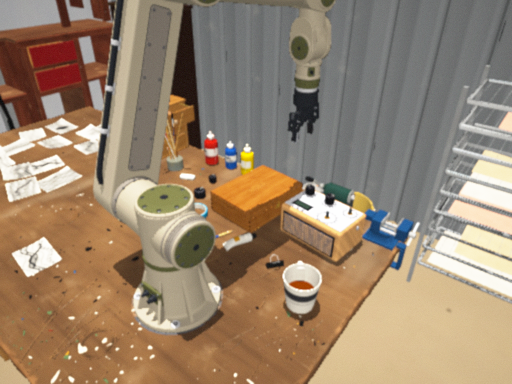

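View pics/side0.png

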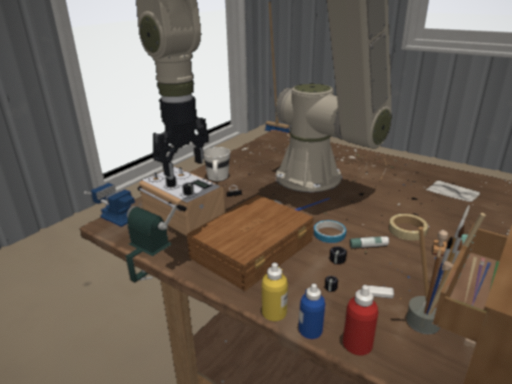

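View pics/wrist0.png

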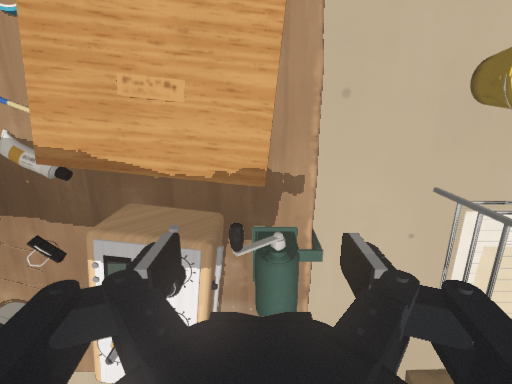

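The scene image shows the small knob at about (212,179) and the large one at about (200,193). In the side image they are at (331,284) and (338,255). The radio is at the right in the scene view, and in the wrist view the gripper hides part of it.

```bash
cat > h.py <<'E'
from workcell import env
import numpy as np, cv2
from scipy.spatial.transform import Rotation as Ro
def pose():
    s=env.get_state(); q=s['orientation']; return Ro.from_quat([q[1],q[2],q[3],q[0]]).as_matrix(), s['tcp_pos'], s
def cam(n):
    m=env.camera_model(n); K=np.array([[m['fx'],0,m['cx']],[0,m['fy'],m['cy']],[0,0,1]])
    return m,K
def ray(n,uv,P=None):
    m,K=cam(n); d=np.linalg.inv(K)@np.array([uv[0],uv[1],1.])
    if n=='wrist':
        R,p=P; M=m['mount']; return R@M[:3,3]+p, R@M[:3,:3]@d
    return -m['R'].T@m['t'], m['R'].T@d
def plane(n,uv,z,P=None):
    o,d=ray(n,uv,P); return o+d*(z-o[2])/d[2]
def proj(n,X,P=None):
    m,K=cam(n)
    if n=='wrist':
        R,p=P; M=m['mount']; c=M[:3,:3].T@(R.T@(np.array(X)-p)-M[:3,3])
    else: c=m['R']@np.array(X)+m['t']
    u=K@c; return u[:2]/u[2]
def snap(name):
    R,p,s=pose(); im=env.read_camera('wrist'); cv2.imwrite(f'pics/{name}.png',im)
    np.savez(f'pics/{name}.npz',R=R,p=p); return im,(R,p),s
def load(name):
    z=np.load(f'pics/{name}.npz'); return cv2.imread(f'pics/{name}.png'),(z['R'],z['p'])
E
python3 - <<'E'
from h import *
print(plane('scene',(212,176),.026),plane('side',(331,280),.026))
print(plane('scene',(200,190),.028),plane('side',(338,251),.028))
print(plane('scene',(322,215),.112),plane('side',(180,185),.112))
import cv2
a=cv2.imread('pics/scene0.png')[140:280,170:380]; b=cv2.imread('pics/side0.png')[150:330,80:420]
cv2.imwrite('pics/c1.png',cv2.resize(a,None,fx=3.8,fy=3.8,interpolation=2)); cv2.imwrite('pics/c2.png',cv2.resize(b,None,fx=2.3,fy=2.3,interpolation=2))
E
```

```text
[0.47581727 0.32434287 0.026     ] [0.48363081 0.32736496 0.026     ]
[0.37379973 0.28707962 0.028     ] [0.37881137 0.29334143 0.028     ]
[ 0.40559283 -0.18275249  0.112     ] [ 0.45283624 -0.15573142  0.112     ]
```

View pics/c1.png

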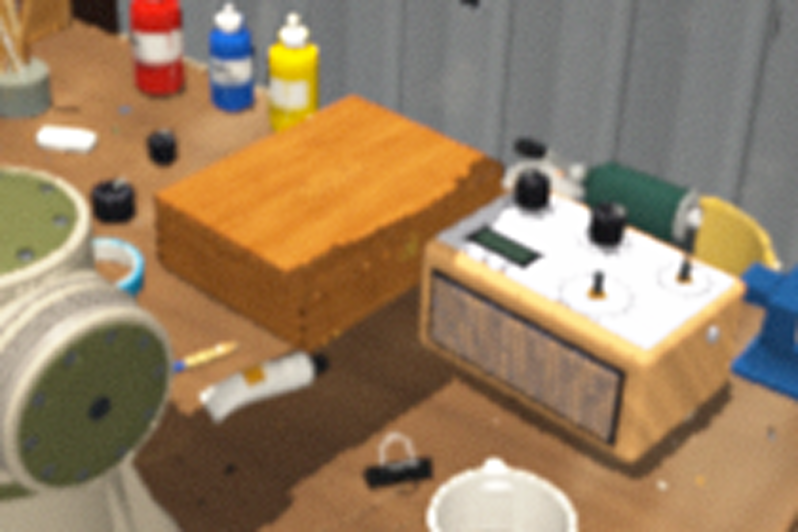

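View pics/c2.png

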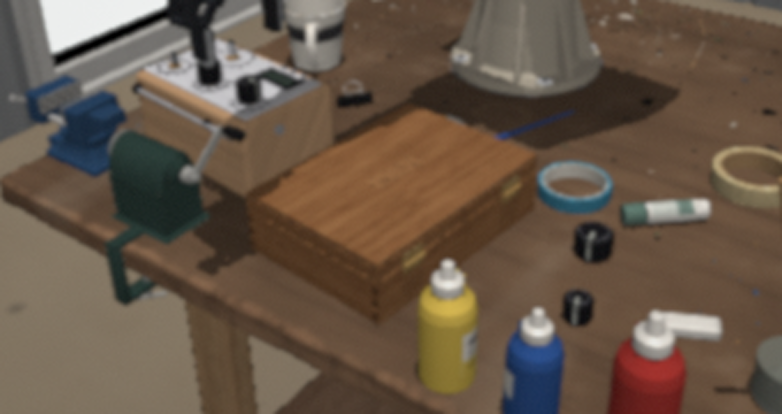

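The bare tone shaft is the rightmost one (y=-73 on the radio), and the other two back-row controls have knobs. I'll move over the loose knobs for a close look.

```bash
python3 -m inch '[[[-45,0,-20,0],[-90,0,-40,0],[-135,0,-60,0],[-180,0,-80,0],[-225,0,-100,0],[-270,0,-120,0],[-300,0,-140,0],[-300,0,-140,0],[-300,0,-140,0]]]' 85
python3 - <<'E'
from h import *
im,P,s=snap('w1'); print(s['clock'],s['tcp_pos'])
E
```

```text
clock: 1.05
tcp_pos: [0.4345, 0.3005, 0.2311]
orientation: [-0.5, 0.501, -0.499, 0.5]
wrist_force: [-0.2, 0.2, 0.0]
finger_gap: 0.0854
1.05 [0.43445052 0.30052164 0.23108345]
```

View pics/w1.png

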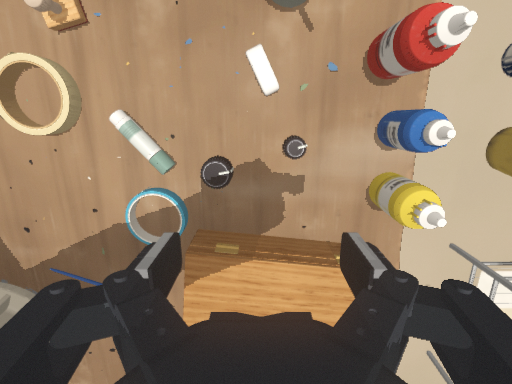

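Wrist view: the small knob is at about (293,147) and the large knob at (217,172), each with its white pointer towards image right (about +x). The eraser is at (262,70), the glue stick at (142,140), and the bottles are on the right.

```bash
python3 - <<'E'
from h import *
im,P=load('w1')
cv2.imwrite('pics/w1c.png',cv2.resize(im[120:200,185:325],None,fx=5.6,fy=5.6,interpolation=2))
E
```

```text
(no output)
```

View pics/w1c.png

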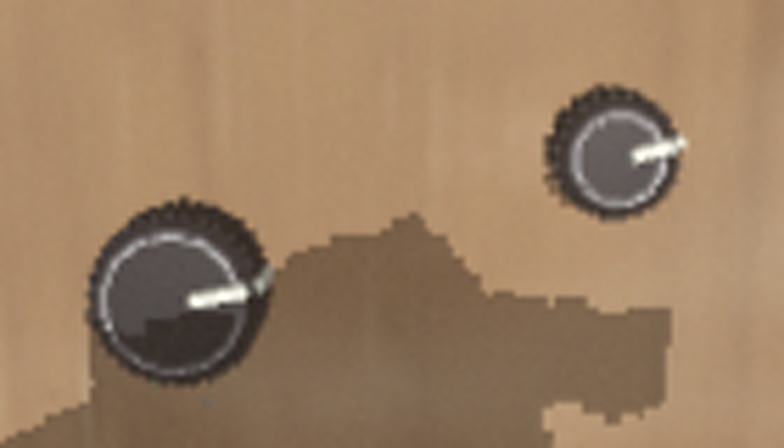

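```bash
python3 - <<'E'
from h import *
im,P=load('w1')
f=lambda u,v:(185+(u+.5)/5.6-.5,120+(v+.5)/5.6-.5)
for c,a,b,z in [((620,159),(634,156),(672,147),.026),((172,306),(190,301),(246,292),.028)]:
    C,A,B=[plane('wrist',f(*q),z,P) for q in (c,a,b)]
    print(C,np.degrees(np.arctan2(*(B-A)[1::-1])),np.degrees(np.arctan2(*(B-C)[1::-1])))
# ground bases of bottles
for q in [(372,60),(380,135),(372,185)]: print(plane('wrist',q,0,P))
# radio rough from scene
g=lambda u,v:(170+u/3.8,140+v/3.8)
for q in [(683,280),(597,293)]: print(plane('scene',g(*q),.113))
E
```

```text
[0.47905443 0.32722304 0.026     ] 13.528494823971874 13.193834463400593
[0.37550761 0.29302499 0.028     ] 9.414760337173265 11.009798319533918
[0.57514336 0.43500377 0.        ]
[0.59673767 0.34186924 0.        ]
[0.59396898 0.27162338 0.        ]
[ 0.46016536 -0.24317138  0.113     ]
[ 0.40442336 -0.19991964  0.113     ]
```

```bash
python3 -m inch '[[[-15,30,25,0],[-27,70,44.5,0],[-27,110,44.5,0],[-27,110,44.5,0],[-27,110,44.5,0]]]' 60
python3 - <<'E'
from h import *
im,P,s=snap('w2'); print(s['clock'],s['tcp_pos'],s['orientation'],s['joint_pos'])
print(proj('wrist',[.479,.3272,.026],P))
E
```

```text
clock: 1.6
tcp_pos: [0.4795, 0.3254, 0.1211]
orientation: [0.499, -0.5, 0.501, -0.5]
wrist_force: [-0.5, 0.1, 0.8]
finger_gap: 0.0602
1.6 [0.47954224 0.32542586 0.12114377] [ 0.49860371 -0.50034184  0.50074087 -0.50031087] [ 4.57858381e-01  3.77928614e-01 -1.36974576e-01  1.05841642e+00
 -2.12357807e-04  2.03076116e+00]
[259.92478064 190.18177308]
```

View pics/w2.png

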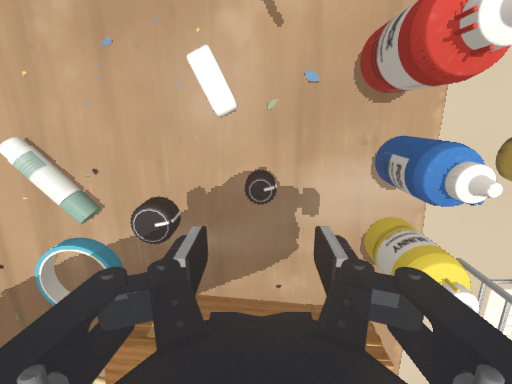

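```bash
python3 - <<'E'
from h import *
im,P=load('w2')
cv2.imwrite('pics/w2c.png',cv2.resize(im[155:255,120:290],None,fx=4.7,fy=4.7,interpolation=2))
E
```

```text
(no output)
```

View pics/w2c.png

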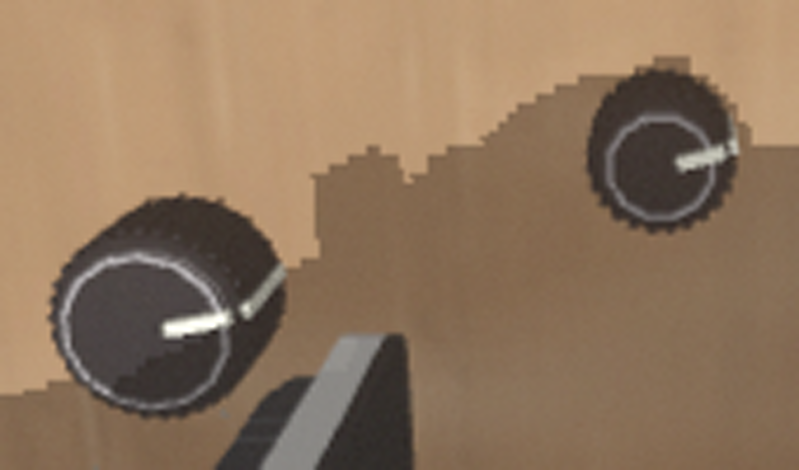

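```bash
python3 - <<'E'
from h import *
im,P=load('w2')
f=lambda u,v:(120+(u+.5)/4.7-.5,155+(v+.5)/4.7-.5)
for c,a,b,z in [((661,169),(680,164),(720,151.5),.026),((145,331),(166,330),(226,318),.028)]:
    C,A,B=[plane('wrist',f(*q),z,P) for q in (c,a,b)]
    print(C,np.degrees(np.arctan2(*(B-A)[1::-1])),np.degrees(np.arctan2(*(B-C)[1::-1])))
E
```

```text
[0.47929099 0.32683704 0.026     ] 17.949861654033604 17.0856987927705
[0.37602893 0.29381037 0.028     ] 11.861142557712752 9.59641276894007
```

```bash
python3 -m inch '[[[0,40,0,0],[0,75,0,0],[0,100,0,0],[0,114,0,0],[0,114,0,0],[0,114,0,0]]]' 50
python3 - <<'E'
from h import *
im,P,s=snap('w3'); print(s['clock'],s['tcp_pos'],s['orientation'],s['wrist_force'])
E
```

```text
clock: 2.25
tcp_pos: [0.4813, 0.3276, 0.0098]
orientation: [0.501, -0.499, 0.5, -0.501]
wrist_force: [1.1, -0.0, -0.0]
finger_gap: 0.0505
2.25 [0.48130494 0.32755107 0.00975133] [ 0.50112245 -0.49869151  0.49965695 -0.50052573] [ 1.07214916 -0.02540308 -0.01512224]
```

View pics/w3.png

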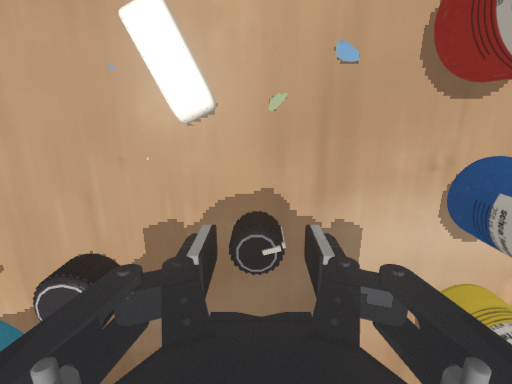

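```bash
python3 - <<'E'
from h import *
print(pose()[2]['tcp_pos'],pose()[2]['qvel'])
E
python3 -m inch '[[[0,1,0,0],[0,1,0,0],[0,1,0,0],[0,1,0,0],[0,1,0,0]]]' 20 25
python3 - <<'E'
from h import *
im,P,s=snap('w4'); print(s['clock'],s['tcp_pos'],s['finger_gap'],s['wrist_force'])
E
```

```text
[0.48152306 0.32771872 0.00996128] [-0.00120911 -0.00322649 -0.00052906 -0.0075254  -0.00037726 -0.00052796]
clock: 2.8
tcp_pos: [0.4809, 0.3276, 0.0082]
orientation: [0.501, -0.499, 0.499, -0.5]
wrist_force: [0.5, -0.9, 4.7]
finger_gap: 0.0285
2.8 [0.48091277 0.32761033 0.00820025] 0.028510464495167406 [ 0.4604784  -0.93677103  4.65567144]
```

View pics/w4.png

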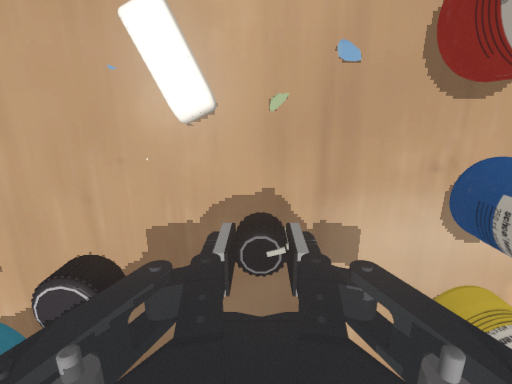

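```bash
python3 -m inch '[[[0,-40,0,0],[0,-85,0,0],[0,-130,0,0],[20,-170,0,0],[50,-200,0,0],[95,-215,-5,0],[140,-225,-10,0],[185,-225,-15,0],[230,-225,-20,0],[275,-225,-25,0]]]'
python3 -m inch '[[[45,0,-5,0],[90,0,-10,0],[135,0,-15,0],[180,0,-20,0],[225,0,-24,0],[270,0,-24,0],[310,0,-24,0],[310,0,-24,0],[310,0,-24,0],[310,0,-24,0]]]'
python3 - <<'E'
from h import *
im,P,s=snap('w5'); print(s['clock'],s['tcp_pos'],s['finger_gap'],s['wrist_force'],s['joint_pos'])
E
```

```text
clock: 3.85
tcp_pos: [0.4541, 0.0504, 0.2322]
orientation: [0.501, -0.5, 0.499, -0.5]
wrist_force: [0.4, 0.1, 0.5]
finger_gap: 0.0292
clock: 4.85
tcp_pos: [0.4303, -0.2571, 0.2315]
orientation: [0.5, -0.5, 0.5, -0.5]
wrist_force: [0.1, -0.1, 0.5]
finger_gap: 0.0288
4.85 [ 0.43032115 -0.25709354  0.23149728] 0.028843965334428134 [ 0.05588948 -0.0576132   0.4942306 ] [-6.99035725e-01  1.70656135e-01 -1.39341506e-01  1.26118203e+00
  3.57758122e-04  8.71239204e-01]
```

View pics/w5.png

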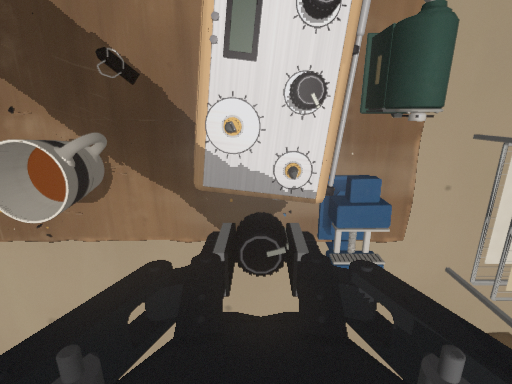

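The bare tone shaft is at about (293,171) and the volume shaft at (233,126). The held knob's pointer is at (275,253). Zooming in to read the flats.

```bash
python3 - <<'E'
from h import *
im,P=load('w5')
a=cv2.resize(im[95:200,195:345],None,fx=5.2,fy=5.2,interpolation=2)
cv2.imwrite('pics/w5a.png',a)
cv2.imwrite('pics/w5b.png',cv2.resize(im[205:285,210:320],None,fx=6,fy=6,interpolation=2))
b=[cv2.resize(im[v-16:v+16,u-20:u+20],None,fx=18,fy=18,interpolation=cv2.INTER_CUBIC)[:, :400+320] for u,v in((292,170),(232,126))]
for i,x in enumerate(b): cv2.imwrite(f'pics/w5z{i}.png',cv2.convertScaleAbs(x,alpha=1.6))
E
```

```text
(no output)
```

View pics/w5z0.png

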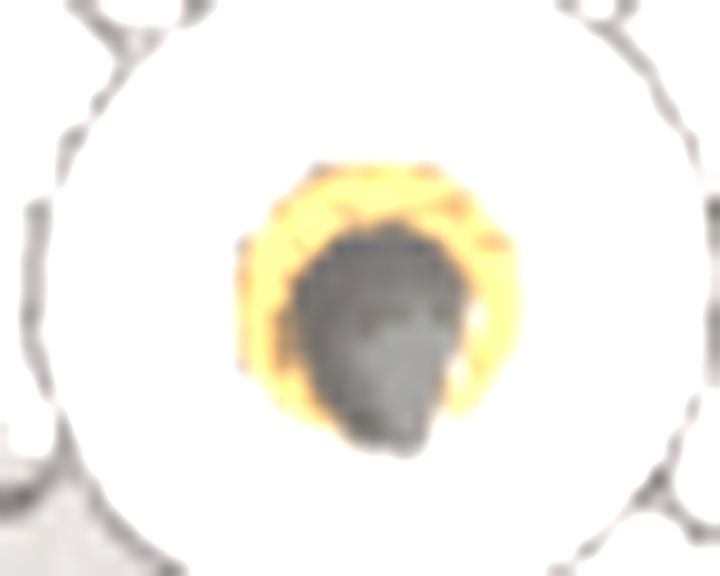

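View pics/w5z1.png

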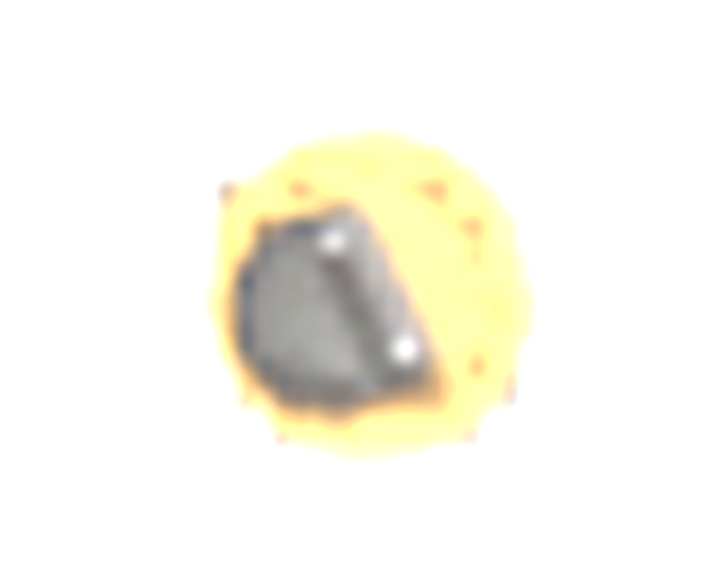

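View pics/w5b.png

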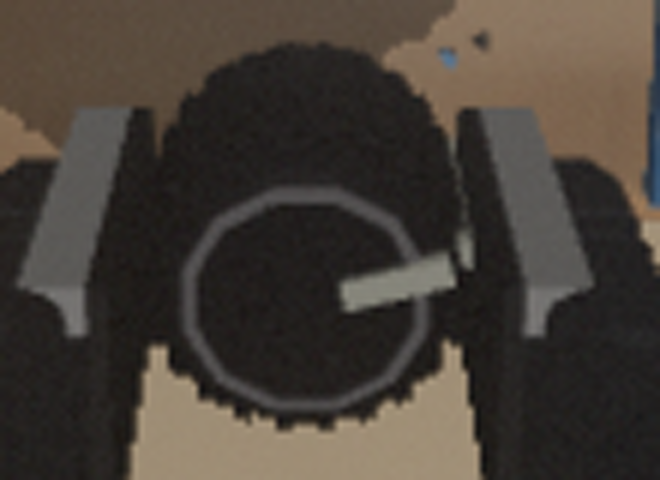

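```bash
python3 - <<'E'
from h import *
im,P=load('w5')
f=lambda u,v,x,y:(x-20+(u+.5)/18-.5,y-16+(v+.5)/18-.5)
T=plane('wrist',f(380,290,292,170),.1135,P); V=plane('wrist',f(370,295,232,126),.1135,P)
print(T,V,np.linalg.norm((T-V)[:2]), np.degrees(np.arctan2(*(T-V)[1::-1])-np.arctan2(-35.5,63)))
print(proj('wrist',[T[0],T[1],.132],P),f(400,390,292,170))
print(proj('wrist',[V[0],V[1],.136],P))
Pn=(P[0],P[1]+np.array([.03,-.01,-.03]))
print(proj('wrist',[T[0],T[1],.132],Pn))
g=lambda u,v:(210+(u+.5)/6-.5,205+(v+.5)/6-.5)
z=P[1][2]-.0082+.026+.0005
c,a,b=[plane('wrist',g(*q),z,P) for q in((305,298),(342,298),(453,269))]
print('knob',c,P[1],np.degrees(np.arctan2(*(b-a)[1::-1])),np.degrees(np.arctan2(*(b-c)[1::-1])))
E
```

```text
[ 0.46195053 -0.24071301  0.1135    ] [ 0.40381235 -0.19904511  0.1135    ] 0.07152805346486432 -6.228424245084558
[294.96003762 173.70056406] (293.75, 175.19444444444446)
[229.4046883  127.07419655]
[262.33215861 169.47911018]
knob [ 0.43050482 -0.25666797  0.24979728] [ 0.43032115 -0.25709354  0.23149728] 16.325467787343943 12.382856088471605
```

```bash
python3 -m inch '[[[15,15,20,0],[20,35,32,0],[20,35,32,0],[20,35,32,0],[20,35,32,0]]]'
python3 - <<'E'
from h import *
im,P,s=snap('w6'); print(s['clock'],s['tcp_pos'])
cv2.imwrite('pics/w6z.png',cv2.resize(im[130:200,215:315],None,fx=8,fy=8,interpolation=cv2.INTER_CUBIC))
E
```

```text
clock: 5.4
tcp_pos: [0.4625, -0.2772, 0.1974]
orientation: [0.5, -0.5, 0.499, -0.5]
wrist_force: [-0.5, 0.6, 0.0]
finger_gap: 0.0288
5.4 [ 0.46246346 -0.27718511  0.19735468]
```

View pics/w6.png

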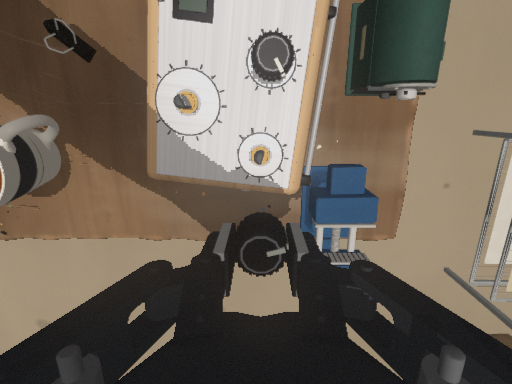

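View pics/w6z.png

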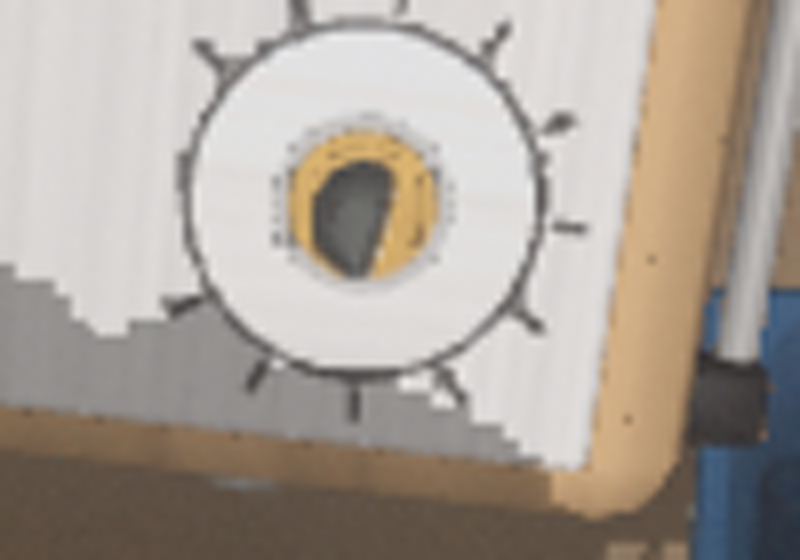

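```bash
python3 - <<'E'
from h import *
im,P=load('w6')
S=8;x0,y0=215,130
z=cv2.resize(im[130:200,215:315],None,fx=S,fy=S,interpolation=cv2.INTER_CUBIC).astype(int)
sub=np.zeros(z.shape[:2],bool); sub[140:290,290:440]=1
g=z.max(2); m=((g<125)&sub).astype(np.uint8)   # dark shaft
n,l,st,c=cv2.connectedComponentsWithStats(m); k=1+st[1:,4].argmax(); print(st[k],c[k])
m=(l==k).astype(np.uint8); ct=max(cv2.findContours(m,0,1)[0],key=len)[:,0]
W=np.array([plane('wrist',(x0+(u+.5)/S-.5,y0+(v+.5)/S-.5),.131,P) for u,v in ct])[:,:2]
# right edge per row
E=np.array([[np.where(m[r])[0].max(),r] for r in range(185,265)])
F=np.array([plane('wrist',(x0+(u+.5)/S-.5,y0+(v+.5)/S-.5),.131,P) for u,v in E])[:,:2]
vx,vy,px,py=cv2.fitLine(F.astype(np.float32),cv2.DIST_HUBER,0,1e-4,1e-4).ravel()
n=np.array([vy,-vx]); n*=np.sign(n[0]); print('flat yaw',np.degrees(np.arctan2(n[1],n[0])),'mid',px,py)
s=W@n; t=W@[-n[1],n[0]]; print('extent along n',s.min(),s.max(),'t',t.min(),t.max())
# centre estimate: t-mid, s.min+5mm*
print('ctr', n*(s.max()-.002)+np.array([-n[1],n[0]])*(t.min()+t.max())/2)
# brass nut & dial
b=((z[:,:,2]-z[:,:,0]>60)&(np.hypot(*np.meshgrid(np.arange(800)-362,np.arange(560)-200))<90)).astype(np.uint8)
p=np.argwhere((b|m)>0)[:,::-1]; (cx,cy),r=cv2.minEnclosingCircle(p.astype(np.float32)); print('nut',cx,cy,r)
print(plane('wrist',(x0+cx/S,y0+cy/S),.114,P))
print('dial',plane('wrist',(x0+364/S,y0+198/S),.112,P))
E
```

```text
[ 313  161   79  116 6736] [351.30077197 215.41033254]
flat yaw -15.724971 mid 0.46402514 -0.24065892
extent along n 0.5049453310856222 0.5120533758853046 t -0.1118235537033144 -0.10051423291426263
ctr [ 0.46219008 -0.24043005]
nut 362.16351318359375 204.32464599609375 74.1092758178711
[ 0.46245642 -0.24183465  0.114     ]
dial [ 0.46264824 -0.24146871  0.112     ]
```

```bash
python3 -m inch '[[[0,0,0,8],[-10,0,0,16],[-25,0,0,24],[-35,0,0,31],[-35,0,0,31],[-35,0,0,31],[-35,0,0,31]]]'
python3 - <<'E'
from h import *
im,P,s=snap('w7'); print(s['clock'],s['tcp_pos'],P[0].round(4))
cv2.imwrite('pics/w7z.png',cv2.resize(im[205:285,200:320],None,fx=6.6,fy=6.6,interpolation=cv2.INTER_CUBIC))
E
```

```text
clock: 6.15
tcp_pos: [0.4627, -0.2435, 0.1968]
orientation: [-0.349, 0.349, -0.615, 0.616]
wrist_force: [-0.5, -0.2, -1.2]
finger_gap: 0.0287
6.15 [ 0.46267534 -0.24354914  0.19683737] [[-5.136e-01  9.000e-04  8.581e-01]
 [-8.581e-01 -8.000e-04 -5.136e-01]
 [ 2.000e-04 -1.000e+00  1.200e-03]]
```

View pics/w7z.png

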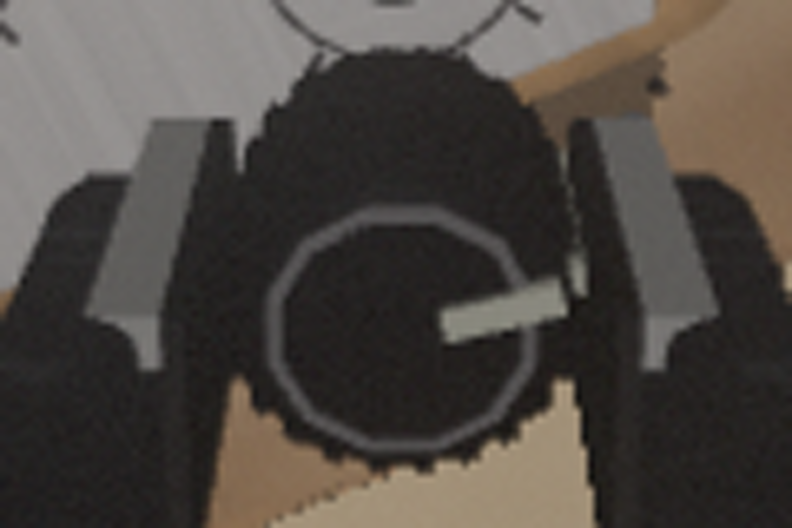

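View pics/w7.png

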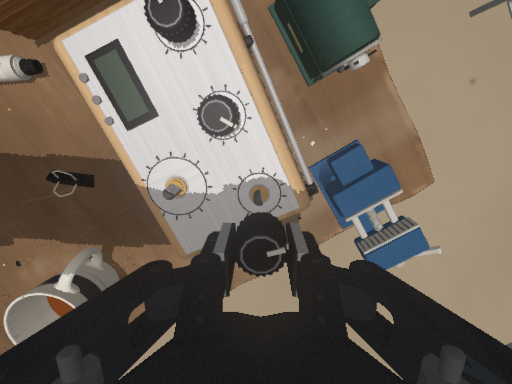

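```bash
python3 - <<'E'
from h import *
im,P=load('w7')
g=lambda u,v:(200+(u+.5)/6.6-.5,205+(v+.5)/6.6-.5)
zt=P[1][2]-.0082+.0265
c,a,b=[plane('wrist',g(*q),zt,P) for q in((402.5,329.5),(446,327),(563,297.5))]
print('knob',c,P[1],np.degrees(np.arctan2(*(b-a)[1::-1])),np.degrees(np.arctan2(*(b-c)[1::-1])),(a-c)*1e3,(b-c)*1e3)
cv2.imwrite('pics/w7t.png',cv2.resize(im[160:215,215:305],None,fx=8.8,fy=8.8,interpolation=cv2.INTER_CUBIC))
print(proj('wrist',[.4625,-.2415,.132],P),proj('wrist',[.4625,-.2415,.112],P))
print(proj('wrist',np.array([.4625,-.2415,.112])+.01*np.array([np.cos(-.27),np.sin(-.27),0]),P))
E
```

```text
knob [ 0.46288265 -0.2433136   0.21513737] [ 0.46267534 -0.24354914  0.19683737] -15.15472523907788 -18.347264388852224 [ 2.98316181 -1.53440627  0.        ] [11.95019305 -3.96308763  0.        ]
[258.94020476 200.74705185] [259.06057802 193.59670838]
[270.10133566 190.6782967 ]
```

View pics/w7t.png

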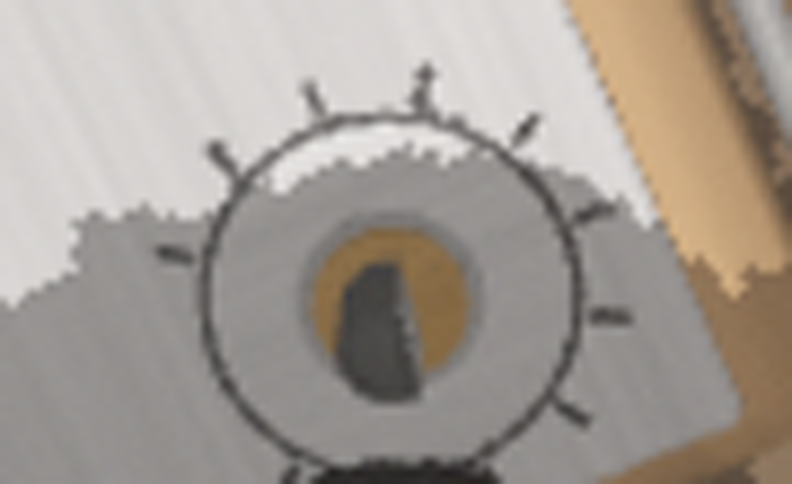

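```bash
python3 -m inch '[[[0,0,0,0],[0,0,0,0]]]'
python3 - <<'E'
from h import *
R,p,s=pose(); print(p,s['qvel'].round(3),s['clock'])
c=p+np.array([.0002,.0002,0]); d=R.T@(np.array([.4625,-.2415,0])-c); print('tool shift mm',d*1e3)
E
```

```text
clock: 6.4
tcp_pos: [0.4625, -0.2434, 0.1962]
orientation: [-0.348, 0.348, -0.615, 0.615]
wrist_force: [-0.2, -0.5, 0.3]
finger_gap: 0.0289
[ 0.46251603 -0.24335382  0.19624954] [-0.     0.001 -0.002  0.001  0.     0.003] 6.4
tool shift mm [ -1.30078506 196.24954233  -1.04297171]
```

```bash
python3 -m inch '[[[-1.3,0,-1,0],[-1.3,20,-1,0],[-1.3,40,-1,0],[-1.3,50,-1,0],[-1.3,53,-1,0],[-1.3,53,-1,0],[-1.3,53,-1,0]]]'
python3 - <<'E'
from h import *
im,P,s=snap('w8'); print(s['clock'],s['tcp_pos'],s['wrist_force'])
c=P[1]+np.array([.0002,.0002,0]); print('tool shift mm',P[0].T@(np.array([.4625,-.2415,0])-c)*1e3)
E
```

```text
clock: 7.1
tcp_pos: [0.4629, -0.2418, 0.1441]
orientation: [-0.348, 0.348, -0.615, 0.616]
wrist_force: [1.1, -0.0, 0.1]
finger_gap: 0.0288
7.1 [ 0.46285769 -0.24175398  0.14412774] [ 1.11325596 -0.01253521  0.09176974]
tool shift mm [  0.22722809 144.12691872  -0.70609935]
```

View pics/w8.png

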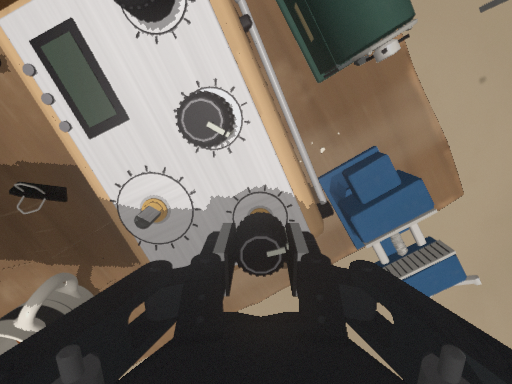

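```bash
python3 -m inch '[[[0,3,-0.5,0],[0,5,-0.5,0],[0,7,-0.5,0],[0,8.5,-0.5,0],[0,10,-0.5,0],[0,10,-0.5,0]]]'
python3 - <<'E'
from h import *
R,p,s=pose(); print(p,s['wrist_force'],s['ft_torque'])
E
```

```text
clock: 7.75
tcp_pos: [0.4622, -0.2412, 0.1332]
orientation: [-0.348, 0.348, -0.615, 0.616]
wrist_force: [0.6, 0.1, -1.7]
finger_gap: 0.0286
[ 0.46215405 -0.24121973  0.13318665] [ 0.62327697  0.05628467 -1.66443007] [-0.12427994 -0.28034733 -0.00986518]
```

```bash
python3 -m inch '[[[0,2,0,0],[0,4,0,0],[0,6,0,0],[0,7,0,0],[0,8,0,0],[0,8,0,0]]]'
python3 - <<'E'
from h import *
im,P,s=snap('w9'); print(s['clock'],s['tcp_pos'],s['wrist_force'],s['ft_torque'])
E
```

```text
clock: 8.35
tcp_pos: [0.4621, -0.2412, 0.1252]
orientation: [-0.348, 0.348, -0.615, 0.616]
wrist_force: [1.8, 0.1, -0.8]
finger_gap: 0.0287
8.35 [ 0.46209955 -0.24120461  0.12524081] [ 1.83590191  0.08975778 -0.79929416] [-0.17335347 -0.52007476  0.04673166]
```

View pics/w9.png

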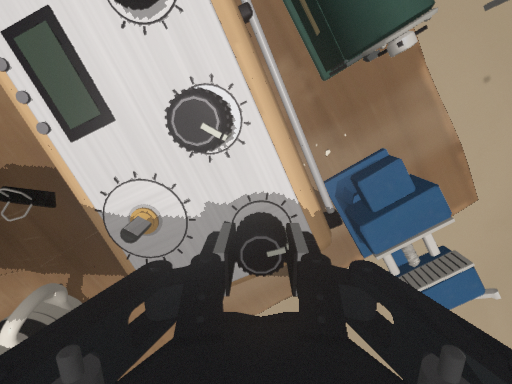

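Inserting smoothly; continue to the end stop in small steps.

```bash
python3 -m inch '[[[0,0.7,0,0],[0,1.4,0,0],[0,2,0,0],[0,2,0,0]]]'
python3 -m inch '[[[0,0.7,0,0],[0,1.4,0,0],[0,2,0,0],[0,2,0,0]]]'
```

```text
clock: 8.8
tcp_pos: [0.4622, -0.2413, 0.1241]
orientation: [-0.348, 0.348, -0.615, 0.616]
wrist_force: [0.7, -0.5, 5.3]
finger_gap: 0.0286
clock: 9.2
tcp_pos: [0.4623, -0.2414, 0.1236]
orientation: [-0.349, 0.348, -0.615, 0.616]
wrist_force: [-1.8, 3.1, 15.2]
finger_gap: 0.0286
```

```bash
python3 -m inch '[[[0,-2.5,0,0],[0,-2.5,0,0],[0,-2.5,0,0],[0,-2.5,0,0]]]' 38
python3 - <<'E'
from h import *
im,P,s=snap('w10'); print(s['clock'],s['tcp_pos'],s['wrist_force'],s['finger_gap'])
E
```

```text
clock: 9.6
tcp_pos: [0.4614, -0.2408, 0.1232]
orientation: [0.348, -0.348, 0.616, -0.615]
wrist_force: [-0.3, -0.9, -0.2]
finger_gap: 0.0379
9.6 [ 0.46144125 -0.24084651  0.12320951] [-0.32194718 -0.92319743 -0.20040141] 0.03788000154300942
```

View pics/w10.png

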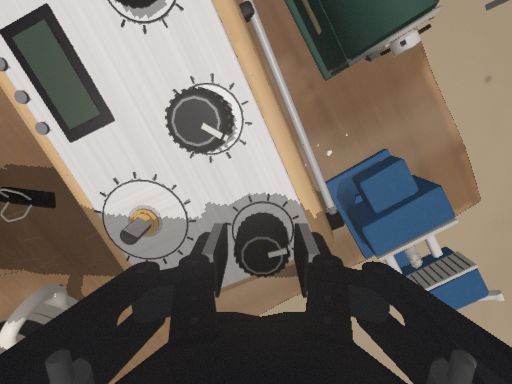

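```bash
python3 -m inch '[[[0,-10,0,0],[0,-30,0,0],[0,-60,0,0],[0,-85,0,-8],[0,-85,0,-16],[0,-85,0,-24],[0,-85,0,-31],[0,-85,0,-31],[0,-85,0,-31]]]'
python3 - <<'E'
from h import *
im,P,s=snap('w11'); print(s['clock'],s['tcp_pos'],s['wrist_force'],s['finger_gap'])
E
```

```text
clock: 10.55
tcp_pos: [0.462, -0.2411, 0.2092]
orientation: [-0.499, 0.499, -0.501, 0.501]
wrist_force: [0.6, -0.2, 0.7]
finger_gap: 0.0379
10.55 [ 0.46197486 -0.24114799  0.20919217] [ 0.63975011 -0.18925278  0.71245634] 0.037876579190826314
```

View pics/w11.png

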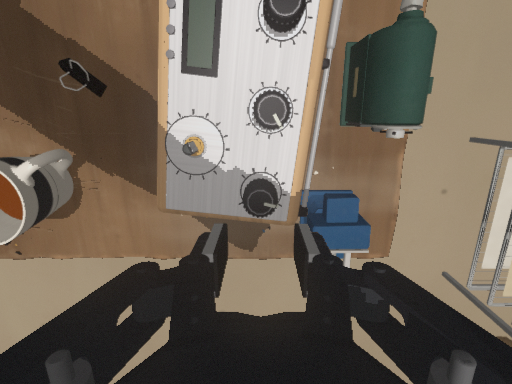

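```bash
python3 -m inch '[[[0,0,-40,0],[0,20,-58,0],[0,35,-58,0],[0,35,-58,0],[0,35,-58,0],[0,35,-58,0]]]'
python3 - <<'E'
from h import *
im,P,s=snap('w12'); print(s['clock'],s['tcp_pos'],s['wrist_force'],s['finger_gap'])
print(proj('wrist',[.4038,-.199,.136],P))
cv2.imwrite('pics/w12z.png',cv2.resize(im[105:175,210:310],None,fx=8,fy=8,interpolation=cv2.INTER_CUBIC))
E
```

```text
clock: 11.2
tcp_pos: [0.4047, -0.2416, 0.1747]
orientation: [-0.5, 0.5, -0.5, 0.501]
wrist_force: [0.2, -0.1, 0.9]
finger_gap: 0.0377
11.2 [ 0.40471826 -0.24157994  0.17468788] [ 0.164792   -0.08820164  0.91288961] 0.037744453767053696
[258.75250146 154.82948985]
```

View pics/w12.png

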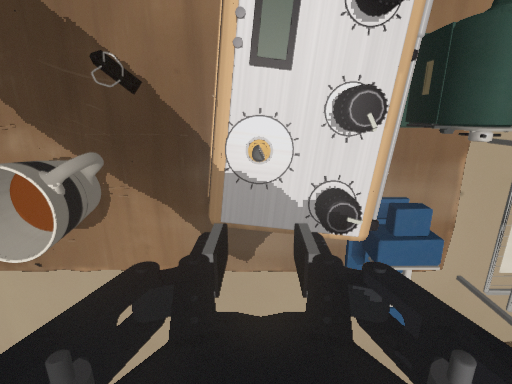

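View pics/w12z.png

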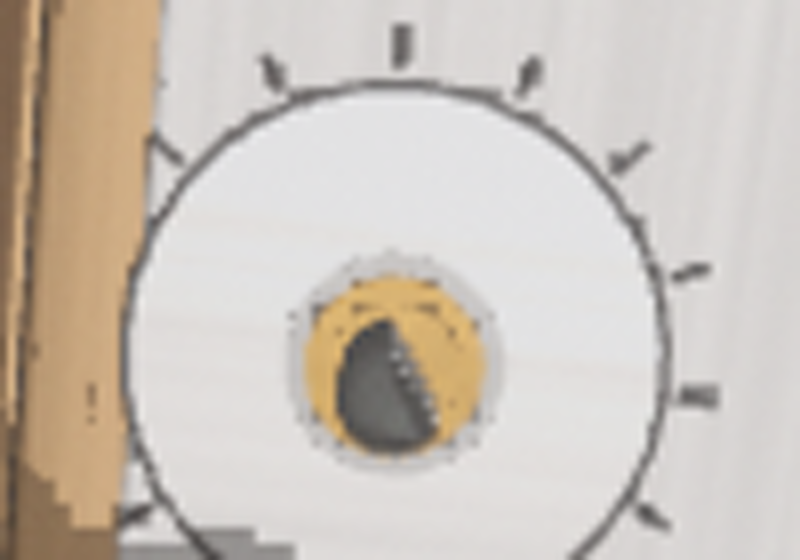

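```bash
python3 - <<'E'
from h import *
im,P=load('w12')
g=lambda u,v:(210+(u+.5)/8-.5,105+(v+.5)/8-.5)
print(plane('wrist',g(397.5,353.5),.112,P),plane('wrist',g(394.5,366),.1145,P))
z=cv2.resize(im[140:168,242:282],None,fx=19,fy=19,interpolation=cv2.INTER_CUBIC); cv2.imwrite('pics/w12y.png',cv2.convertScaleAbs(z,alpha=1.8))
c,m=proj('wrist',[.4042,-.1995,.136],P),proj('wrist',[.4042,-.1995,.112],P); print(c,m)
# small knob ring check
cv2.imwrite('pics/w12k.png',cv2.resize(im[75:240,300:400],None,fx=3.6,fy=3.6,interpolation=2))
E
```

```text
[ 0.40404714 -0.19798838  0.112     ] [ 0.40377549 -0.19883272  0.1145    ]
[259.35133968 155.57408   ] [259.45498469 150.75796639]
```

View pics/w12y.png

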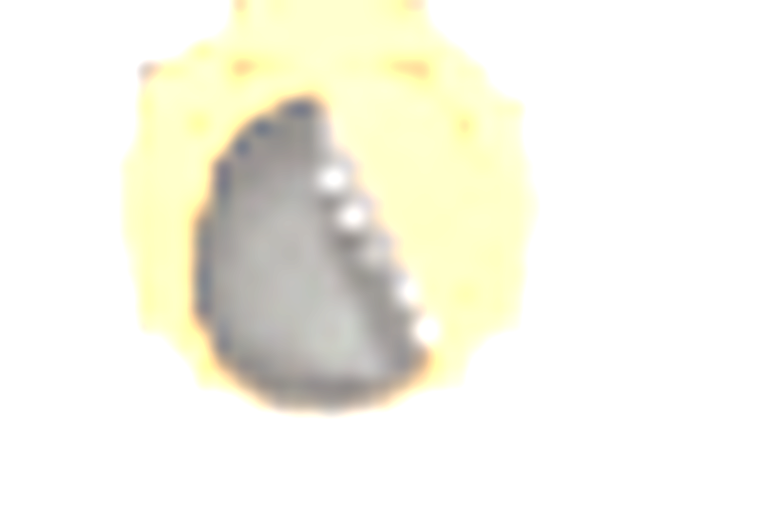

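View pics/w12k.png

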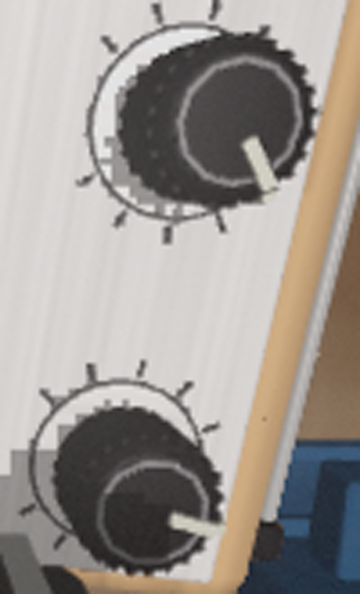

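```bash
python3 - <<'E'
from h import *
im,P=load('w1')
K=np.array([.3758,.2935,0])
for n,uv,z in [('glue',(172,167),.012),('glue2',(160,172),.012),('tape',(187,215),.02),('tape2',(170,195),.02),('boxcorner',(188,235),.03),('small',(295,148),.026)]:
    print(n,(plane('wrist',uv,z,P)-K)*1e3)
E
```

```text
glue [-61.43609022   5.84503104  12.        ]
glue2 [-78.42722418  -1.1311883   12.        ]
tape [-43.71908953 -60.62476314  20.        ]
tape2 [-64.87703483 -31.47846539  20.        ]
boxcorner [-41.54420294 -86.36061923  30.        ]
small [102.864175    33.70006736  26.        ]
```

```bash
python3 -m inch '[[[0,-25,0,0],[-20,-50,0,0],[-65,-56,0,0],[-110,-56,0,0],[-155,-56,0,0],[-200,-56,0,0],[-245,-56,0,0],[-290,-56,0,0],[-335,-56,0,0],[-380,-56,0,0]]]' 55
python3 -m inch '[[[-45,0,-10,0],[-90,0,-20,0],[-130,10,-29,0],[-155,50,-29,0],[-155,90,-29,0],[-155,110,-29,0],[-155,110,-29,0],[-155,110,-29,0],[-155,110,-29,0]]]'
python3 - <<'E'
from h import *
im,P,s=snap('w13'); print(s['clock'],s['tcp_pos'],s['wrist_force'],s['finger_gap'])
cv2.imwrite('pics/w13z.png',cv2.resize(im[140:240,210:310],None,fx=6,fy=6,interpolation=cv2.INTER_CUBIC))
E
```

```text
clock: 12.25
tcp_pos: [0.4042, 0.141, 0.2308]
orientation: [0.501, -0.499, 0.499, -0.5]
wrist_force: [0.5, 0.1, -0.5]
finger_gap: 0.0552
clock: 13.15
tcp_pos: [0.3764, 0.2945, 0.1217]
orientation: [0.501, -0.499, 0.5, -0.5]
wrist_force: [0.9, 0.1, 0.4]
finger_gap: 0.055
13.15 [0.37638988 0.29452687 0.12165668] [0.91503756 0.07236974 0.42176816] 0.05499995425995072
```

View pics/w13.png

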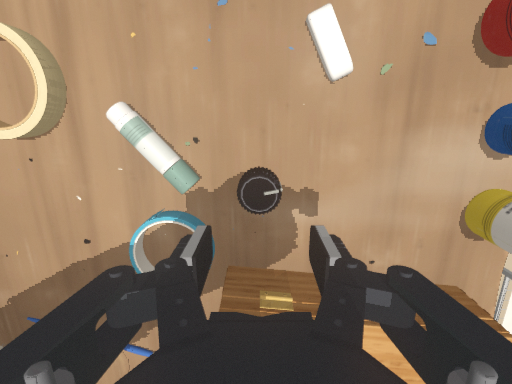

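View pics/w13z.png

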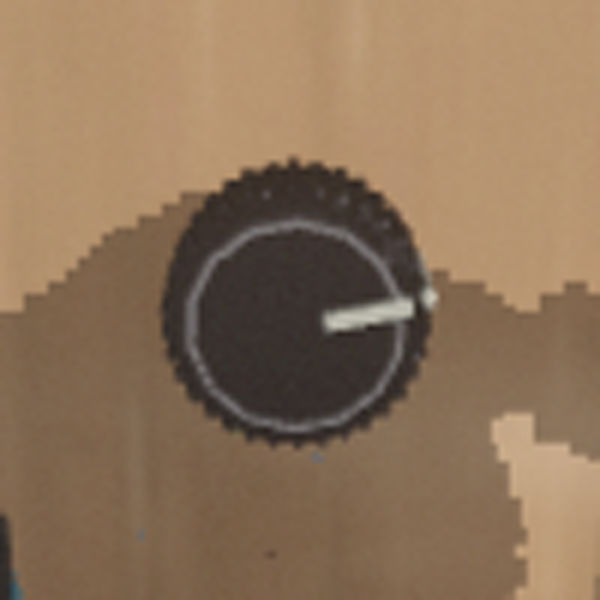

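```bash
python3 - <<'E'
from h import *
im,P=load('w13')
g=lambda u,v:(210+(u+.5)/6-.5,140+(v+.5)/6-.5)
c,a,b=[plane('wrist',g(*q),.028,P) for q in((296.5,326),(327,323),(412,308))]
print(c,np.degrees(np.arctan2(*(b-a)[1::-1])),np.degrees(np.arctan2(*(b-c)[1::-1])))
R,p,s=pose(); print(p, R.T@(c-p)*1e3)
E
```

```text
[0.37548081 0.29345797 0.028     ] 10.387602531903035 9.186626778328094
[0.37643578 0.29446586 0.12169989] [ 1.1640774  93.69458966 -1.25150101]
```

```bash
python3 -m inch '[[[1,40,-1,0],[1,75,-1.5,0],[1,100,-1.5,0],[1,113,-1.5,0],[1,113,-1.5,0],[1,113,-1.5,0]]]'
python3 -m inch '[[[0,0,0,0],[0,0,0,0],[0,0,0,0],[0,0,0,0],[0,0,0,0]]]' 34 30
python3 - <<'E'
from h import *
im,P,s=snap('w14'); print(s['clock'],s['tcp_pos'],s['wrist_force'],s['finger_gap'])
E
```

```text
clock: 13.8
tcp_pos: [0.3745, 0.2932, 0.0079]
orientation: [0.5, -0.499, 0.5, -0.5]
wrist_force: [0.8, -0.9, 0.9]
finger_gap: 0.0553
clock: 14.3
tcp_pos: [0.3749, 0.2936, 0.0086]
orientation: [0.501, -0.499, 0.5, -0.5]
wrist_force: [-0.3, -0.4, 6.9]
finger_gap: 0.0407
14.3 [0.37487962 0.29355284 0.00857457] [-0.33921141 -0.43355734  6.90824382] 0.040733401403933375
```

View pics/w14.png

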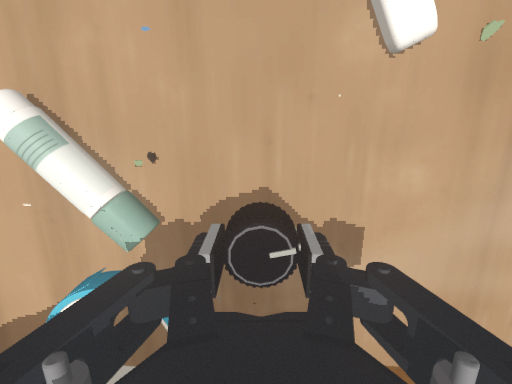

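```bash
python3 -m inch '[[[0,-40,0,0],[0,-85,0,0],[0,-130,0,0],[10,-175,0,0],[40,-210,5,0],[85,-218,10,0],[130,-218,15,0],[175,-218,20,0],[220,-218,25,0],[265,-218,29,0]]]'
python3 -m inch '[[[45,0,0,-4],[90,0,0,-8],[135,0,0,-12],[180,0,0,-16],[215,0,0,-18],[228,5,0,-18],[228,15,0,-18],[228,15,0,-18],[228,15,0,-18],[228,15,0,-18]]]'
python3 - <<'E'
from h import *
im,P,s=snap('w15'); print(s['clock'],s['tcp_pos'],s['wrist_force'],s['finger_gap'])
cv2.imwrite('pics/w15z.png',cv2.resize(im[175:285,200:320],None,fx=6,fy=6,interpolation=cv2.INTER_CUBIC))
print(proj('wrist',[.4039,-.1985,.112],P),proj('wrist',[.4039,-.1985,.136],P))
E
```

```text
clock: 15.35
tcp_pos: [0.4026, 0.0262, 0.2258]
orientation: [0.501, -0.5, 0.499, -0.501]
wrist_force: [1.4, -0.2, 0.0]
finger_gap: 0.041
clock: 16.35
tcp_pos: [0.4025, -0.1988, 0.21]
orientation: [0.573, -0.572, 0.415, -0.415]
wrist_force: [-0.1, -0.2, -1.1]
finger_gap: 0.0408
16.35 [ 0.40250554 -0.1987809   0.21001298] [-0.07910194 -0.16412318 -1.13637933] 0.04081944198487322
[261.65229265 191.45428375] [261.78048661 199.43076156]
```

View pics/w15.png

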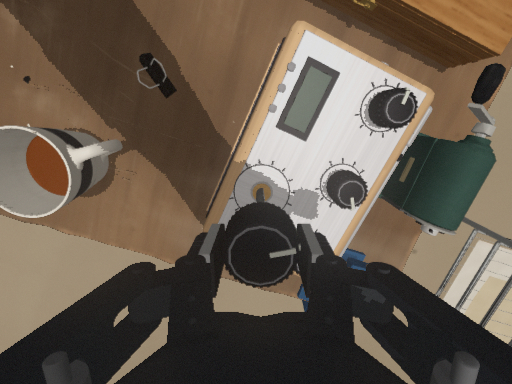

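View pics/w15z.png

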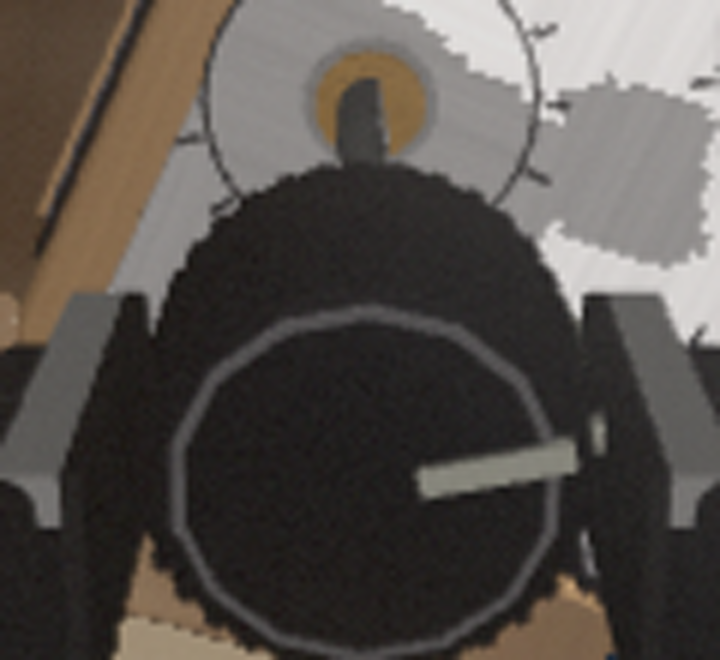

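```bash
python3 - <<'E'
from h import *
im,P=load('w15')
g=lambda u,v:(200+(u+.5)/6-.5,175+(v+.5)/6-.5)
c,a,b=[plane('wrist',g(*q),P[1][2]+.020,P) for q in((365,480.5),(421,484),(576,457))]
print(c,P[1],np.degrees(np.arctan2(*(b-a)[1::-1])),np.degrees(np.arctan2(*(b-c)[1::-1])))
R,p,s=pose(); print(p, R.T@(np.array([.4039,-.1985,0])-(c-P[1])-p)*1e3)
E
```

```text
[ 0.40241359 -0.19765253  0.23001298] [ 0.40250554 -0.1987809   0.21001298] 29.13962151870544 25.199889767665578
[ 0.40265707 -0.19900178  0.21013566] [  0.95285968 230.13635392   0.97297677]
```

```bash
python3 -m inch '[[[0.5,20,1.1,0],[0.5,45,1.1,0],[0.5,56,1.1,0],[0.5,60,1.1,0],[0.5,60,1.1,0],[0.5,60,1.1,0],[0.5,60,1.1,0]]]'
python3 - <<'E'
from h import *
im,P,s=snap('w16'); print(s['clock'],s['tcp_pos'],s['wrist_force'],s['finger_gap'])
print(P[0].T@(np.array([.4039,-.1985,0])-np.array([0,.0005,0])-P[1])*1e3)
print(proj('wrist',[.4039,-.1985,.112],P))
E
```

```text
clock: 17.1
tcp_pos: [0.4043, -0.2007, 0.1508]
orientation: [0.572, -0.572, 0.415, -0.416]
wrist_force: [-0.7, 0.5, -0.2]
finger_gap: 0.0405
17.1 [ 0.4042567  -0.20070771  0.15080187] [-0.67024858  0.45855046 -0.23644881] 0.04051801852867102
[-1.96472288e+00  1.50799161e+02  1.68412853e-02]
[260.4767362 211.3945334]
```

View pics/w16.png

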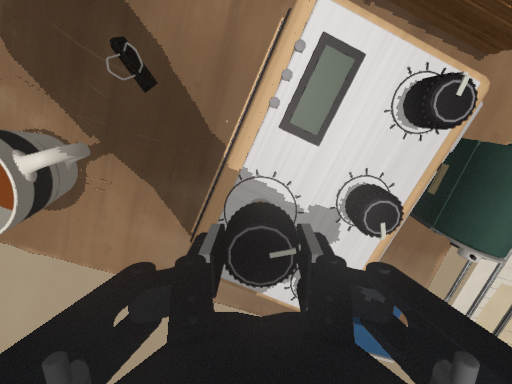

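```bash
python3 -m inch '[[[-1.7,0,0,0],[-1.7,0,0,0],[-1.7,0,0,0],[-1.7,0,0,0]]]'
python3 - <<'E'
from h import *
R,p,s=pose(); print(s['clock'],p,s['wrist_force'],s['ft_torque'])
print(R.T@(np.array([.4039,-.1985,0])-np.array([0,.0005,0])-p)*1e3)
E
```

```text
clock: 17.55
tcp_pos: [0.4031, -0.1986, 0.1498]
orientation: [0.572, -0.572, 0.416, -0.416]
wrist_force: [0.4, -0.3, -0.1]
finger_gap: 0.041
17.55 [ 0.40311471 -0.19864206  0.14984675] [ 0.36541349 -0.29123103 -0.10311736] [-0.02910613 -0.00099953  0.01498039]
[  0.57413933 149.84687932   0.61305514]
```

```bash
python3 -m inch '[[[0.4,2,0.5,0],[0.4,4,0.5,0],[0.4,6,0.5,0],[0.4,8,0.5,0],[0.4,9,0.5,0],[0.4,10,0.5,0],[0.4,10,0.5,0],[0.4,10,0.5,0]]]'
python3 - <<'E'
from h import *
R,p,s=pose(); print(s['clock'],p,s['wrist_force'],s['ft_torque'])
E
```

```text
clock: 18.35
tcp_pos: [0.4037, -0.1989, 0.1398]
orientation: [0.572, -0.572, 0.416, -0.416]
wrist_force: [0.9, -0.4, -0.0]
finger_gap: 0.0408
18.35 [ 0.40373137 -0.19890146  0.13984228] [ 0.86299908 -0.4301425  -0.02408737] [-0.02049709 -0.04762793 -0.01560078]
```

```bash
python3 -m inch '[[[0,2,0,0],[0,4,0,0],[0,6,0,0],[0,8,0,0],[0,9.5,0,0],[0,9.5,0,0],[0,9.5,0,0]]]'
python3 - <<'E'
from h import *
im,P,s=snap('w17'); print(s['clock'],P[1],s['wrist_force'],s['ft_torque'])
E
```

```text
clock: 19.05
tcp_pos: [0.4037, -0.1989, 0.1303]
orientation: [0.572, -0.572, 0.416, -0.416]
wrist_force: [0.2, 0.2, 0.2]
finger_gap: 0.0408
19.05 [ 0.40369322 -0.198856    0.13028429] [0.18101501 0.23488051 0.20595574] [-0.02703507  0.00380732  0.03380019]
```

View pics/w17.png

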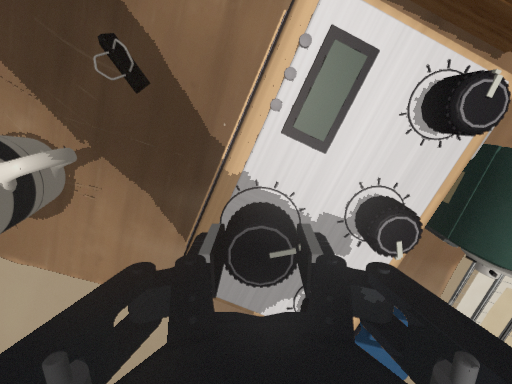

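```bash
python3 -m inch '[[[0,1,0,0],[0,2,0,0],[0,3,0,0],[0,4,0,0],[0,4,0,0],[0,4,0,0]]]' - 40
python3 -m inch '[[[0,0.5,0,0],[0,1,0,0],[0,1.5,0,0],[0,2,0,0],[0,2,0,0],[0,2,0,0]]]'
```

```text
clock: 19.7
tcp_pos: [0.4039, -0.199, 0.1266]
orientation: [-0.572, 0.572, -0.415, 0.416]
wrist_force: [-0.3, 1.5, 4.3]
finger_gap: 0.04
clock: 20.3
tcp_pos: [0.4039, -0.199, 0.1245]
orientation: [0.572, -0.572, 0.415, -0.416]
wrist_force: [-1.1, 0.6, 5.6]
finger_gap: 0.0402
```

```bash
python3 -m inch '[[[0,0.5,0,0],[0,1,0,0],[0,1.5,0,0],[0,2,0,0],[0,2,0,0],[0,2,0,0]]]'
python3 -m inch '[[[0,0.5,0,0],[0,1,0,0],[0,1.5,0,0],[0,1.5,0,0],[0,1.5,0,0]]]'
```

```text
clock: 20.9
tcp_pos: [0.404, -0.1992, 0.1238]
orientation: [-0.572, 0.572, -0.415, 0.416]
wrist_force: [-2.9, 1.9, 15.7]
finger_gap: 0.0404
clock: 21.4
tcp_pos: [0.4042, -0.1995, 0.1235]
orientation: [-0.572, 0.572, -0.415, 0.417]
wrist_force: [-7.3, 3.2, 25.8]
finger_gap: 0.0406
```

```bash
python3 -m inch '[[[0,-1.2,0,0],[0,-1.2,0,0],[0,-1.2,0,0],[0,-1.2,0,0]]]'
python3 - <<'E'
from h import *
im,P,s=snap('w18'); print(s['clock'],P[1],s['wrist_force'],s['ft_torque'],s['finger_gap'])
for n in('scene','side'):
    i=env.read_camera(n); cv2.imwrite(f'pics/{n}18.png',i)
i=cv2.imread('pics/scene18.png')[170:270,270:390]; cv2.imwrite('pics/c18.png',cv2.resize(i,None,fx=6,fy=6,interpolation=2))
E
```

```text
clock: 21.8
tcp_pos: [0.4041, -0.1994, 0.1237]
orientation: [-0.572, 0.572, -0.415, 0.416]
wrist_force: [-3.9, 0.8, 17.2]
finger_gap: 0.0406
21.8 [ 0.40412529 -0.19937401  0.12374714] [-3.93622144  0.79243384 17.18287065] [ 0.42451167  0.84980853 -0.04993323] 0.04057007390435918
```

View pics/w18.png

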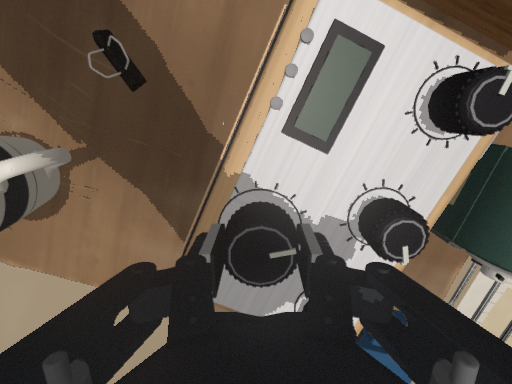

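View pics/c18.png

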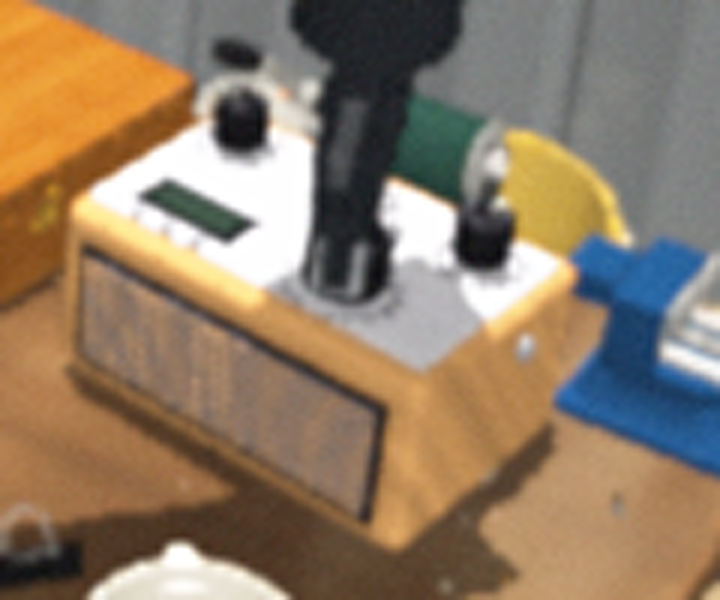

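In the scene view the small knob sits at the same height as the fitted ones, and the large knob is held down near the panel in the fingers. It hasn't slipped in the grip: its ring stays at about (262,252), as in the earlier picture. Handing in.

```bash
python3 -c "
from workcell import env
print(env.hand_in()); s=env.get_state(); print(s['clock'],s['tcp_pos'],s['wrist_force'])"
```

```text
the job is handed in; nothing more can be done
None
the job is handed in; nothing more can be done
```

I handed the job in at about 21.8 s with both knobs on their shafts and the large one still held pressed in. The hand-in reports no verdict.

- **Small knob:** I turned it about -31° and pushed it onto the bare tone shaft, the one at radio y = -73 mm. It slid on freely and met a firm stop (15 N) at the height expected for fully home. I then let it go. Pictures taken afterwards show it level with the two fitted knobs.
- **Large knob:** I turned it about +18° and slid it onto the volume shaft without resistance. I then pressed it in until the force rose sharply to 26 N, about 5 mm past the estimated home height, where the shaft's stop should be. I eased off to a hold of about 17 N, with the knob still gripped at 40 N.
- **Checks that disagreed:** The angle readings scattered by about 3–5° depending on the method, and the two position estimates for the volume shaft differed by about 1 mm. Neither made the fit bind. I inferred how far the shaft is pressed from the finger height and force, since nothing measures it directly.
- **Other things on the table:** I saw no sign that the eraser or glue stick moved, though I didn't measure them again at the end.

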